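# Clamp the frozen light meter and hold down its recessed reset button

## Robot

A 6-joint arm with a two-finger parallel gripper is mounted at the origin on a cart in front of the work surface, level with it; the furniture and walls round the work are solid. World frame = base frame: x ahead of the robot, y to its left, z up, the work surface at z = 0. Lengths are in m, angles in rad, forces in N, time in s.
With the tool pointing down it reaches from about 0.375 to 0.9 m from the base axis. Payload 3.1 kg.
Tool frame: the origin (TCP) lies at the very end of the fingers, on their centre line; the grasp point (between the pads) lies tcp_to_grasp behind it (tcp_to_grasp is the distance from the TCP to the grasp point, in m); z points along the fingers, y is the line along which they close (so a half turn about z gives the same grasp; the last joint's range is limited). The gripper opens to 85 mm and grips with 20 to 120 N. Pads are 22 mm wide; open, the fingers measure 114 mm over their backs; the gripper's body (76 mm by 85 mm) begins 54 mm behind the grasp point. The pads swing forward as they close: fully open they stand 13 mm farther back than shut.
Start: joints at [1.024, 0.527, 1.433, -0, 1.181, -0.178], TCP at [0.225, 0.583, 0.231] pointing down, gripper open.
Joint ranges: [-3.08, 3.08], [-0.75, 2.2], [0.22, 2.44], [-1.43, 4.57], [0, 2.65], [-2.85, 2.85]. Speed limits (rad/s): [2.79, 2.79, 3.14, 3.14, 3.14, 3.14].

## Interface

Orientations are given as [roll, pitch, yaw] about the fixed x, y, z axes, in that order (R = Rz(yaw) Ry(pitch) Rx(roll)).
In Python, from plant import sense, get_image, get_calibration, finish_job, boxes_of, tip_of, tcp_to_grasp gives the robot as it stands.
- The arm moves only by the tool arm_command, never from a script. Its argument "targets" is a list of rows, each an object of numbers: "tx", "ty", "tz": the shift along the tool's x, y, z in m; "wx", "wy", "wz": the turn, a rotation vector about the tool's x, y, z in degrees; "grip": the finger opening in m, from 0 to 0.0854. A call has 1 to 8 rows; each row shifts and turns the commanded pose from where the row before left it, along the tool's axes as they then stand; what a row does not reach is not made up. A row lasts 1/8 s, in which the tool goes at most 62.5 mm and 10.7 degrees, less where a joint would pass 70% of its speed; a pose out of reach is approached as far as the arm can. A call is refused whole if a number of a shift passes 0.0625 or a number of a turn 10.7, either way. A call with a gripper value outside its range is refused whole. The fingers move at their own pace and stop on an object; "force" is the grip in N (left out, the last holds). Time passes only in rows, so rows that do not move let the fingers close. It gives the time, the measured TCP pose, the force, the opening and the grip force at its end, in the units of the state.
- sense(): the state, without advancing time (a new reading comes with each control period).
- get_image(name): name is "scene" or "top" or "wrist"; returns the picture (400x640x3 uint8, blue, green, red); there is no depth.
- get_calibration(name): a dict with "fx", "fy", "cx", "cy" (pixels), "dist" ([k1, k2, p1, p2, k3] as OpenCV has them; the pictures are not rectified), "xyz" and "rotation" of the camera in the world; the wrist camera has in their place "mount" (4x4, takes a point from camera to tool coordinates, whose origin is the TCP and whose axes are the flange's). Camera axes: x right, y up, looking along -z (the intrinsics and any distortion apply to the point x, -y, -z); pixel columns grow to the right and rows downward; lengths in m; the calibration is good to about 2 mm. A picture is of the moment at which its call begins: read the wrist's pose just before it. get_calibration takes no time and is no camera call.
- finish_job(): hands the job in; it is judged then, once.
Trained networks look in the newest picture that a camera, given by its name, has taken for a name from the list of things; names that differ only in an ending like _2 or _b are one class to them, and where a whole thing is asked for, a point or a joint stands for the part that bears it (a point fixed in the world has none). Each returns a list of dicts, best first, with "score" (0 to 1); they miss things now and then, are a little off and sometimes report something else, mostly with a low value. They report only what shows in the picture. A call takes as long as a camera call.
- boxes_of(camera, label): "centre" ([x, y, z] in m, in world coordinates, good to about 4 mm: the middle of the surface that is visible of it).
- tip_of(camera, label): "centre" ([x, y, z] in m, in world coordinates, good to about 4 mm: a listed point, or the origin of a listed thing).
The state is a dict: "time": time; "q": joint angles; "qd": joint speeds; "tau": joint torques, N m; "tool_pos": TCP position; "orientation": TCP orientation; "contact_force": force on the tool from outside, world axes, zero at the start; "moment": the same for the moment, N m; "grip_width": finger opening in m; "gripper_force": force on a finger pad.
Only numpy, scipy, OpenCV 4.12 (cv2) and the standard library are available. Lean on these libraries where they do the work, as an engineer would, in place of code of your own. Each camera call takes 0.05 s, during which the arm holds its last target. There are 200 camera calls.

## Task

The light meter has frozen and needs a reset. It stands loose between the open jaws of the blue bench vise: turn the vise's crank clockwise until the jaws grip the meter firmly; then take the green-handled stylus out of the tool block, put its point through the small hole beside the larger dark sensor window in the meter's upper end and press the red button inside fully down, pressing no harder than it needs. Finish while still holding the button down with the stylus in the gripper, the meter upright and clamped, and leave the other tools in the block and the things around alone.

Things in the scene. Friction and masses are not known exactly. Their poses are not given: they have to be found in the camera images.
- vise: Blue bench vise, fixed to the bench. Origin at the centre of its underside; its x axis runs along the screw from the crank (at -x, towards the robot) to the fixed rear jaw (+x), y across it, z up. The meter stands on two steel ways whose top is 100 mm above the bench; the jaws are 92 mm wide and reach up to 142 mm. Base plate 205 x 128 mm. Liner face of the rear jaw at x = +45 mm.
- crank (a joint): Turn of the crank, rad. 0: handle straight up; grows clockwise seen from the handle end (handle at y = -36 sin q, z = 80 + 36 cos q mm in the vise frame); may exceed a turn. Turning forward closes the front jaw by 20 mm a turn (3.2 mm/rad). The meter is pinched from about 6.3 rad on, past which the force rises steeply over some tenths of a rad. The screw holds itself when let go.
- screw_axis (a point): Point on the axis of the crank, abreast of the grip point of its handle: vise x = -168 mm, 80 mm above the bench. The free crank needs about 6 N at the handle (0.2 Nm); 12 to 15 N there, some 0.1 to 0.2 rad after the jaws touch, clamp the meter well.
- crank_grip (a point): Grip point on the crank's black handle: a sleeve of 17 mm diameter, 57 mm long, that spins freely on its own pin, parallel to the screw (vise x axis), 36 mm off the screw axis. Can be pinched from above, fingers closing along vise y, and carried round with the fingers pointing down all the time. The crank's steel arm lies 40 mm from it towards the vise.
- front_jaw (a joint): Position of the sliding front jaw, m, grows as it closes; 0: jaws 50 mm apart; 0.020: jaws 30 mm apart, on the meter.
- meter: Grey hand-held light meter with a white end cap, 30 mm thick (x), 64 mm wide (y), 110 mm tall (z), 220 g, stood on end between the jaws, display towards the crank. Origin at the centre of its lower end. Its end cap also carries a round dark sensor window, which is not the button.
- reset_hole (a point): Centre of the mouth of the reset hole, in the top face of the meter, 14 mm from the middle along the meter's +y. Hole of 9 mm diameter, widened to 13 mm by a chamfer at the mouth, straight down; the button's top lies 8 mm below the mouth.
- reset_button (a joint): Travel of the red button (8 mm diameter) in the hole, m: 0 is up, 0.004 fully down. A spring returns it; 3 N start it and 5 N hold it fully down.
- tool_block: Wooden block, 62 mm (x) by 150 mm (y) by 54 mm high, fixed to the bench, with three holes 48 mm apart in a row along its y axis through the middle of its top. Origin at the centre of its underside.
- stylus: Stylus with green handle and brass collar, 115 mm long, 35 g, standing upright in one of the holes. Origin at its point, z axis up along it. Steel shank of 5 mm diameter with a round end over the first 42 mm from the point, then the handle of 13 mm diameter up to 115 mm. In the block its point is 12 mm above the bench; the shank is in the hole and the handle's shoulder rests on the block's top.
- stylus_tip (a point): The point of the stylus.
- stylus_grip (a point): Where to grip the stylus: on the handle, 74 mm above its point, 41 mm below its top end.
- scriber: A tool of the same shape with red handle, standing in another hole; leave it there. Origin at its point.
- burnisher: A tool of the same shape with dark wooden handle, standing in the remaining hole; leave it there. Origin at its point.
- eraser: A white eraser with blue sleeve, 19 x 42 x 12 mm, lying on the front right of the bench; leave it alone.

How it is judged:
By the outcome, as a careful person would: the job done as asked, in the order asked, and still so for the second after the job is handed in, while the arm keeps its last pose, push and grip.
It also fails if it takes over 61 s, if anything falls off the work surface, if the arm or the gripper's body presses on something with over 40 N, if the wrist force passes 120 N, or if a joint passes its speed limit or range.

## Working session

There is one attempt and no reset: what is moved stays moved. The work goes in short steps, Python scripts to look and compute and a tool call to move; the robot and the scene stay as the last step left them, time stands still between calls to the robot, and variables do not carry over. Pictures are saved under pics/ and viewed, at most 11 in all, crops included, and the job is handed in when it is done.

Besides the shell and the picture viewer there is one more tool, called after "Call:" by a JSON object that holds its "api" and its "payload", one argument or row to a line. arm_command: Moves the arm, as the interface text tells. Its arguments: {"type":"object","properties":{"targets":{"type":"array"},"force":{"type":"number"}},"required":["targets"]}

```bash
mkdir -p pics; ls; python3 - <<'E'
from plant import *
import cv2,numpy as np
s=sense();print(s['time'],s['tool_pos'],s['orientation'],tcp_to_grasp)
for c in ['scene','top']:
    im=get_image(c);cv2.imwrite(f'pics/{c}0.png',im)
    for l in ['crank_grip','screw_axis','reset_hole','stylus_grip','stylus_tip','vise','meter','tool_block','scriber','burnisher']:
        print(c,l,[(np.round(d['centre'],4).tolist(),round(d['score'],2)) for d in tip_of(c,l)[:2]])
print(sense()['time'])
E
```

```text
pics
0.0 [0.22432386 0.58260212 0.230326  ] [-3.13947014e+00 -4.03043451e-04  2.77386049e+00] 0.0187
scene crank_grip [([0.4829, -0.0234, 0.1127], 0.68)]
scene screw_axis [([0.4779, -0.0144, 0.077], 0.77)]
scene reset_hole [([0.6641, 0.0342, 0.2064], 0.97)]
scene stylus_grip [([0.4821, -0.3924, 0.0855], 0.5), ([0.4796, -0.0258, 0.1118], 0.23)]
scene stylus_tip [([0.4764, -0.3905, 0.0139], 0.7), ([0.3811, -0.4677, 0.0029], 0.41)]
scene vise [([0.6411, 0.0227, -0.0031], 0.63), ([0.4921, -0.2944, 0.0138], 0.32)]
scene meter [([0.6639, 0.0277, 0.1029], 0.58)]
scene tool_block [([0.4878, -0.3391, -0.0004], 0.61)]
scene scriber [([0.4918, -0.2948, 0.0148], 0.59), ([0.4871, -0.3397, 0.01], 0.54)]
scene burnisher [([0.6673, 0.029, 0.1018], 0.67), ([0.4904, -0.2943, 0.0121], 0.59)]
top crank_grip [([0.4833, -0.0272, 0.1142], 0.57)]
top screw_axis [([0.4764, -0.0127, 0.083], 0.61)]
top reset_hole [([0.6633, 0.0407, 0.2129], 0.77), ([0.4752, -0.0115, 0.0842], 0.67)]
top stylus_grip [([0.48, -0.3876, 0.0887], 0.36)]
top stylus_tip [([0.481, -0.3339, 0.0122], 0.15)]
top vise [([0.6424, 0.0186, -0.0006], 0.61)]
top meter [([0.6692, 0.0255, 0.097], 0.65), ([0.4826, -0.3378, -0.0007], 0.3)]
top tool_block [([0.4818, -0.3388, -0.0018], 0.8)]
top scriber [([0.4842, -0.334, 0.0104], 0.55)]
top burnisher [([0.4898, -0.2968, 0.0128], 0.6)]
1.1
```

View pics/scene0.png

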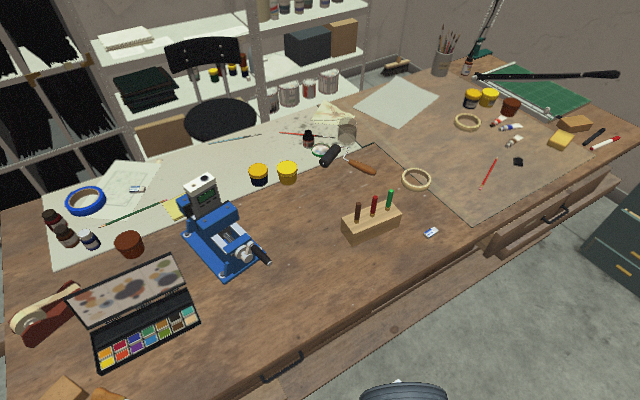

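View pics/top0.png

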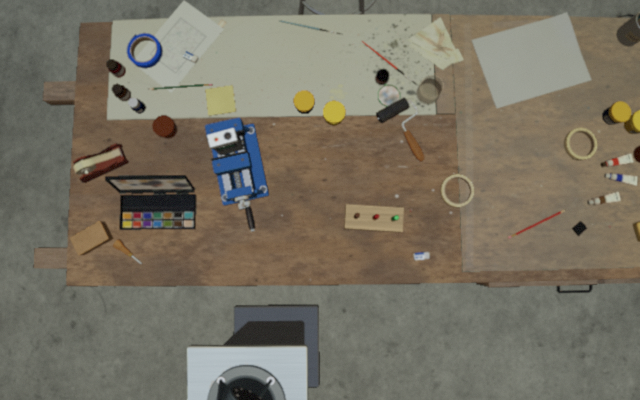

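The scene shows the blue vise with the meter at about (225,230), its black crank handle at (262,256), and the tool block at (372,222), with the green stylus rightmost at (390,198). The top view agrees: handle at (250,217), green stylus at (396,218). The vise yaw comes out at about 0.2 rad.

```bash
cat > h.py <<'E'
from plant import *
import numpy as np, cv2
from scipy.spatial.transform import Rotation as R
def rot(s): return R.from_euler('xyz',s['orientation'])
def go(target,yaw=None,rpy=None):
    """turn to (down, yaw) first, then shift: total tool-frame turn (deg) and shift"""
    s=sense(); r=rot(s)
    g=R.from_euler('xyz',[np.pi,0,yaw]) if yaw is not None else r
    w=np.degrees((r.inv()*g).as_rotvec()); t=g.inv().apply(np.array(target)-s['tool_pos'])
    print('t',round(s['time'],2),'turn',w.round(2),'shift',t.round(4)); return w,t
def cam(name):
    c=get_calibration(name)
    if 'mount' in c:
        s=sense(); T=np.eye(4);T[:3,:3]=rot(s).as_matrix();T[:3,3]=s['tool_pos']; T=T@np.array(c['mount'])
    else:
        T=np.eye(4); q=np.array(c['rotation'])
        T[:3,:3]=q if q.shape==(3,3) else R.from_euler('xyz',q).as_matrix();T[:3,3]=c['xyz']
    K=np.array([[c['fx'],0,c['cx']],[0,c['fy'],c['cy']],[0,0,1.]])
    return T,K,np.array(c['dist'])
def proj(P,C):
    T,K,d=C; p=(np.atleast_2d(P)-T[:3,3])@T[:3,:3]*[1,-1,-1]
    return cv2.projectPoints(p,np.zeros(3),np.zeros(3),K,d)[0][:,0]
def ray(uv,z,C):
    T,K,d=C; p=cv2.undistortPoints(np.array(uv,float).reshape(-1,1,2),K,d)[:,0]
    D=np.c_[p[:,0],-p[:,1],-np.ones(len(p))]@T[:3,:3].T
    return T[:3,3]+D*((z-T[2,3])/D[:,2:])
E
python3 - <<'E'
from h import *
print(get_calibration('wrist'), {k:get_calibration('top')[k] for k in('xyz','rotation','fx')})
go([.455,-.03,.25],0.204+np.pi)
E
```

```text
{'fx': 305.830198559299, 'fy': 305.830198559299, 'cx': 319.4092202396626, 'cy': 192.87267073613236, 'dist': array([0.00486122, 0.        , 0.        , 0.        , 0.        ]), 'mount': array([[ 7.07493104e-04,  9.64106173e-01,  2.65516076e-01,
         6.67157235e-02],
       [ 9.99999746e-01, -6.58772629e-04, -2.72549094e-04,
        -4.37426890e-04],
       [-8.78515405e-05,  2.65516201e-01, -9.64106394e-01,
        -1.43658940e-01],
       [ 0.00000000e+00,  0.00000000e+00,  0.00000000e+00,
         1.00000000e+00]])} {'xyz': array([ 0.40821998, -0.21348619,  1.32621522]), 'rotation': array([ 0.1129711 ,  0.00195043, -1.58254871]), 'fx': 492.1311381983703}
t 1.1 turn [  0.     0.   -32.76] shift [-0.1013 -0.6472 -0.0187]
```

Call:
{"api": "arm_command", "payload": {
  "targets": [
    {"wz": -8.2},
    {"wz": -8.2},
    {"wz": -8.2},
    {"wz": -8.2},
    {"tx": -0.0085, "ty": -0.054, "tz": -0.0015},
    {"tx": -0.0085, "ty": -0.054, "tz": -0.0015},
    {"tx": -0.0085, "ty": -0.054, "tz": -0.0015},
    {"tx": -0.0085, "ty": -0.054, "tz": -0.0015}
  ]
}}

```text
invalid input at $.targets[0]: expected keys tx, ty, tz, wx, wy, wz, grip
```

Call:
{"api": "arm_command", "payload": {
  "targets": [
    {"tx": -0.0085, "ty": -0.054, "tz": -0.0015},
    {"tx": -0.0085, "ty": -0.054, "tz": -0.0015},
    {"tx": -0.0085, "ty": -0.054, "tz": -0.0015},
    {"tx": -0.0085, "ty": -0.054, "tz": -0.0015},
    {"tx": -0.0085, "ty": -0.054, "tz": -0.0015},
    {"tx": -0.0085, "ty": -0.054, "tz": -0.0015},
    {"tx": -0.0085, "ty": -0.054, "tz": -0.0015},
    {"tx": -0.0085, "ty": -0.054, "tz": -0.0015}
  ]
}}

```text
invalid input at $.targets[0]: expected keys tx, ty, tz, wx, wy, wz, grip
```

```bash
python3 - <<'E'
from h import *
s=sense();print(s['time'],s['tool_pos'],s['orientation'],s['grip_width'])
C=cam('wrist');cv2.imwrite('pics/w1.png',get_image('wrist'))
for l in ['crank_grip','screw_axis','vise','meter','reset_hole']:
    print(l,[(np.round(d['centre'],4).tolist(),round(d['score'],2)) for d in tip_of('wrist',l)[:1]])
E
```

```text
1.1 [0.22468714 0.5832111  0.23133395] [ 3.14152702e+00 -9.30233254e-07  2.77377846e+00] 0.08536006023858049
crank_grip []
screw_axis []
vise []
meter []
reset_hole []
```

View pics/w1.png

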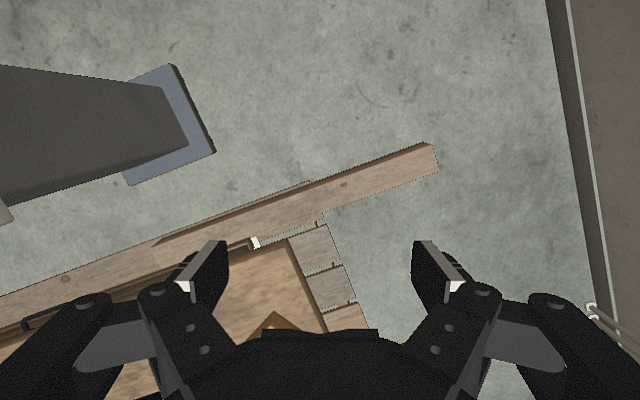

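The moves were refused because every key has to be given. The picture still shows the start pose: bench edge, with the fingers at (210,270) and (440,270).

Call:
{"api": "arm_command", "payload": {
  "targets": [
    {"tx": 0, "ty": 0, "tz": 0, "wx": 0, "wy": 0, "wz": -8.2, "grip": 0.06},
    {"tx": 0, "ty": 0, "tz": 0, "wx": 0, "wy": 0, "wz": -8.2, "grip": 0.06},
    {"tx": 0, "ty": 0, "tz": 0, "wx": 0, "wy": 0, "wz": -8.2, "grip": 0.06},
    {"tx": 0, "ty": 0, "tz": 0, "wx": 0, "wy": 0, "wz": -8.2, "grip": 0.06},
    {"tx": -0.0085, "ty": -0.054, "tz": -0.0015, "wx": 0, "wy": 0, "wz": 0, "grip": 0.06},
    {"tx": -0.0085, "ty": -0.054, "tz": -0.0015, "wx": 0, "wy": 0, "wz": 0, "grip": 0.06},
    {"tx": -0.0085, "ty": -0.054, "tz": -0.0015, "wx": 0, "wy": 0, "wz": 0, "grip": 0.06},
    {"tx": -0.0085, "ty": -0.054, "tz": -0.0015, "wx": 0, "wy": 0, "wz": 0, "grip": 0.06}
  ]
}}

```text
time: 2.4
tool_pos: [0.3024, 0.3772, 0.2376]
orientation: [3.141, 0.001, -2.936]
contact_force: [1.7, -0.2, -0.8]
grip_width: 0.0597
gripper_force: 0.0
```

Call:
{"api": "arm_command", "payload": {
  "targets": [
    {"tx": -0.0085, "ty": -0.054, "tz": -0.0015, "wx": 0, "wy": 0, "wz": 0, "grip": 0.06},
    {"tx": -0.0085, "ty": -0.054, "tz": -0.0015, "wx": 0, "wy": 0, "wz": 0, "grip": 0.06},
    {"tx": -0.0085, "ty": -0.054, "tz": -0.0015, "wx": 0, "wy": 0, "wz": 0, "grip": 0.06},
    {"tx": -0.0085, "ty": -0.054, "tz": -0.0015, "wx": 0, "wy": 0, "wz": 0, "grip": 0.06},
    {"tx": -0.0085, "ty": -0.054, "tz": -0.0015, "wx": 0, "wy": 0, "wz": 0, "grip": 0.06},
    {"tx": -0.0085, "ty": -0.054, "tz": -0.0015, "wx": 0, "wy": 0, "wz": 0, "grip": 0.06},
    {"tx": -0.0085, "ty": -0.054, "tz": -0.0015, "wx": 0, "wy": 0, "wz": 0, "grip": 0.06},
    {"tx": -0.0085, "ty": -0.054, "tz": -0.0015, "wx": 0, "wy": 0, "wz": 0, "grip": 0.06}
  ]
}}

```text
time: 3.4
tool_pos: [0.4569, -0.0324, 0.2497]
orientation: [-3.141, 0.001, -2.937]
contact_force: [1.0, 1.5, -0.2]
grip_width: 0.0599
gripper_force: 0.0
```

```bash
python3 - <<'E'
from h import *
s=sense();print(s['time'],s['tool_pos'],s['orientation'],s['grip_width'])
cv2.imwrite('pics/w2.png',get_image('wrist'))
for l in ['crank_grip','screw_axis','vise','meter','reset_hole']:
    print(l,[(np.round(d['centre'],4).tolist(),round(d['score'],2)) for d in tip_of('wrist',l)[:1]])
E
```

```text
3.4 [ 0.45685282 -0.03243029  0.2496773 ] [-3.14131864e+00  9.76675806e-04 -2.93740312e+00] 0.05993785349647788
crank_grip [([0.4817, -0.0269, 0.1115], 0.73)]
screw_axis [([0.4786, -0.0176, 0.0808], 0.66)]
vise [([0.6426, 0.0238, 0.0023], 0.89)]
meter []
reset_hole []
```

View pics/w2.png

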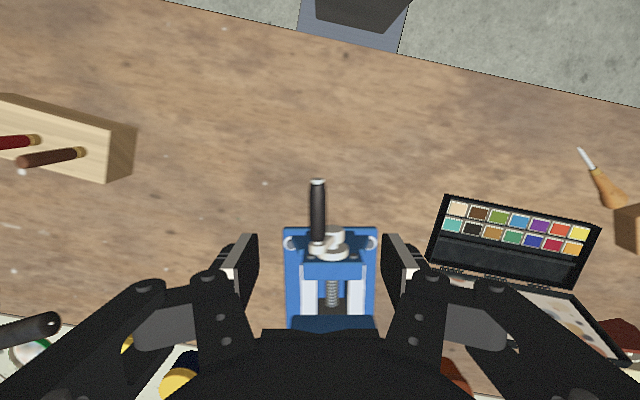

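The wrist view shows the handle running from (317,180) to (317,243), almost on the tool's centre line. The vise base front edge lies level from (285,228) to (376,228), so the yaw is right.

```bash
python3 - <<'E'
from h import *
C=cam('wrist');s=sense();im=cv2.imread('pics/w2.png')
g=im.astype(int)
for r in [190,200,210,220,232]:
    d=np.where(g[r,295:345].max(1)<75)[0]+295; print(r,d.min() if len(d) else 0,d.max() if len(d) else 0)
for r in [235,250,270,290]:
    b=np.where((g[r,260:400,0]>g[r,260:400,2]+50))[0]+260; print('blue',r,b.min(),b.max())
inv=lambda P:rot(s).inv().apply(P-s['tool_pos']).round(4)
print(inv(ray([[317,180],[317,220],[317,243]],.1138,C)))
print(inv(ray([[285,228],[376,228]],.012,C)),ray([[285,228],[376,228]],.012,C))
ax=np.array([.4774,-.0152]);print('nets rel tool', inv(np.array([[.4777,-.0149,.08],[.4825,-.0258,.1128],[.642,.0217,0]])))
E
```

```text
190 311 324
200 310 324
210 310 324
220 310 324
232 307 324
blue 235 284 376
blue 250 284 375
blue 270 285 374
blue 290 286 373
[[ 0.0027 -0.0028  0.1353]
 [-0.0371 -0.0029  0.1353]
 [-0.0613 -0.0029  0.1352]]
[[-0.0864 -0.0464  0.237 ]
 [-0.0864  0.0749  0.2371]] [[ 0.54910825 -0.05725281  0.012     ]
 [ 0.52434545  0.06149797  0.012     ]]
nets rel tool [[-0.025   0.0097  0.1691]
 [-0.0275 -0.0019  0.1363]
 [-0.1934  0.012   0.2489]]
```

Call:
{"api": "arm_command", "payload": {
  "targets": [
    {"tx": -0.022, "ty": -0.003, "tz": 0.03, "wx": 0, "wy": 0, "wz": 0, "grip": 0.06},
    {"tx": 0, "ty": 0, "tz": 0.05, "wx": 0, "wy": 0, "wz": 0, "grip": 0.06},
    {"tx": 0, "ty": 0, "tz": 0.05, "wx": 0, "wy": 0, "wz": 0, "grip": 0.06},
    {"tx": 0, "ty": 0, "tz": 0.026, "wx": 0, "wy": 0, "wz": 0, "grip": 0.06},
    {"tx": 0, "ty": 0, "tz": 0, "wx": 0, "wy": 0, "wz": 0, "grip": 0.04},
    {"tx": 0, "ty": 0, "tz": 0, "wx": 0, "wy": 0, "wz": 0, "grip": 0.025},
    {"tx": 0, "ty": 0, "tz": 0, "wx": 0, "wy": 0, "wz": 0, "grip": 0.01},
    {"tx": 0, "ty": 0, "tz": 0, "wx": 0, "wy": 0, "wz": 0, "grip": 0.0}
  ],
  "force": 60
}}

```text
time: 4.7
tool_pos: [0.4792, -0.0286, 0.0947]
orientation: [-3.141, 0.003, -2.937]
contact_force: [0.5, 4.1, 3.9]
grip_width: 0.0157
gripper_force: 58.8
```

```bash
python3 - <<'E'
from h import *
s=sense();print(s['time'],s['tool_pos'],s['orientation'],s['grip_width'],s['gripper_force'],s['contact_force'])
cv2.imwrite('pics/w3.png',get_image('wrist'))
E
```

```text
4.7 [ 0.47922806 -0.02858047  0.09468316] [-3.14103434e+00  2.79311382e-03 -2.93699914e+00] 0.015717562007362677 58.82965443190187 [0.54668094 4.11697101 3.91469594]
```

View pics/w3.png

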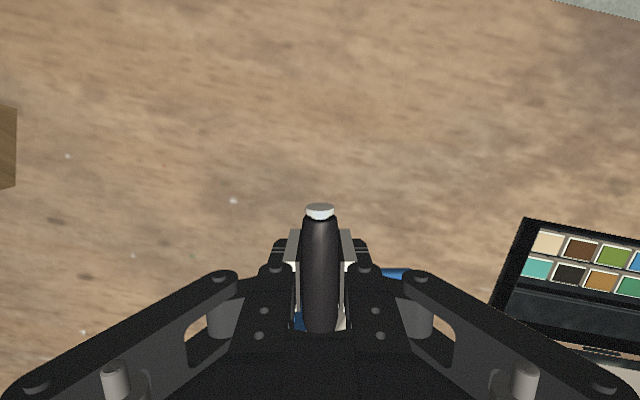

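The handle sits between the pads at (320,270), well gripped. Next I work out the arc rows.

```bash
python3 - <<'E'
import numpy as np
q=np.arange(.41,7,.2)
y=-36*np.sin(q);z=-36*np.cos(q)
print([(round(a,2),round(float(b),1),round(float(c),1)) for a,b,c in zip(q[1:],np.diff(y),np.diff(z))])
E
```

```text
[(np.float64(0.61), -6.3, 3.5), (np.float64(0.81), -5.5, 4.7), (np.float64(1.01), -4.4, 5.7), (np.float64(1.21), -3.2, 6.4), (np.float64(1.41), -1.9, 6.9), (np.float64(1.61), -0.4, 7.2), (np.float64(1.81), 1.0, 7.1), (np.float64(2.01), 2.4, 6.8), (np.float64(2.21), 3.7, 6.2), (np.float64(2.41), 4.8, 5.3), (np.float64(2.61), 5.8, 4.2), (np.float64(2.81), 6.5, 3.0), (np.float64(3.01), 7.0, 1.6), (np.float64(3.21), 7.2, 0.2), (np.float64(3.41), 7.1, -1.2), (np.float64(3.61), 6.7, -2.6), (np.float64(3.81), 6.1, -3.9), (np.float64(4.01), 5.2, -5.0), (np.float64(4.21), 4.1, -5.9), (np.float64(4.41), 2.8, -6.6), (np.float64(4.61), 1.4, -7.0), (np.float64(4.81), 0.0, -7.2), (np.float64(5.01), -1.4, -7.0), (np.float64(5.21), -2.8, -6.6), (np.float64(5.41), -4.0, -5.9), (np.float64(5.61), -5.1, -5.0), (np.float64(5.81), -6.0, -3.9), (np.float64(6.01), -6.7, -2.6), (np.float64(6.21), -7.1, -1.2), (np.float64(6.41), -7.2, 0.2), (np.float64(6.61), -7.0, 1.6), (np.float64(6.81), -6.5, 3.0)]
```

Call:
{"api": "arm_command", "payload": {
  "targets": [
    {"tx": 0, "ty": -0.0063, "tz": 0.0035, "wx": 0, "wy": 0, "wz": 0, "grip": 0.0},
    {"tx": 0, "ty": -0.0055, "tz": 0.0047, "wx": 0, "wy": 0, "wz": 0, "grip": 0.0},
    {"tx": 0, "ty": -0.0044, "tz": 0.0057, "wx": 0, "wy": 0, "wz": 0, "grip": 0.0},
    {"tx": 0, "ty": -0.0032, "tz": 0.0064, "wx": 0, "wy": 0, "wz": 0, "grip": 0.0}
  ]
}}

```text
time: 5.25
tool_pos: [0.4831, -0.047, 0.0734]
orientation: [3.14, 0.002, -2.938]
contact_force: [1.9, 11.3, 1.8]
grip_width: 0.0157
gripper_force: 58.8
```

Call:
{"api": "arm_command", "payload": {
  "targets": [
    {"tx": 0, "ty": -0.0019, "tz": 0.0069, "wx": 0, "wy": 0, "wz": 0, "grip": 0.0},
    {"tx": 0, "ty": -0.0004, "tz": 0.0072, "wx": 0, "wy": 0, "wz": 0, "grip": 0.0}
  ]
}}

```text
time: 5.5
tool_pos: [0.4834, -0.0487, 0.0595]
orientation: [3.14, 0.002, -2.938]
contact_force: [3.2, 12.6, 7.1]
grip_width: 0.0156
gripper_force: 59.2
```

```bash
python3 - <<'E'
from h import *
s=sense();p0=np.array([.47923,-.02858,.09468]);print(R.from_euler('xyz',[np.pi,0,-2.937]).inv().apply(s['tool_pos']-p0),s['contact_force'],s['moment'],s['grip_width'],s['gripper_force'])
E
```

```text
[-2.25967263e-05 -2.05673821e-02  3.52289098e-02] [ 3.21856327 12.61821378  7.11511621] [ 2.08722636 -0.55161188  0.25484335] 0.015603083223228727 59.248504154384136
```

Call:
{"api": "arm_command", "payload": {
  "targets": [
    {"tx": 0, "ty": 0.0022, "tz": 0.0071, "wx": 0, "wy": 0, "wz": 0, "grip": 0.0},
    {"tx": 0, "ty": 0.0024, "tz": 0.0068, "wx": 0, "wy": 0, "wz": 0, "grip": 0.0},
    {"tx": 0, "ty": 0.0037, "tz": 0.0062, "wx": 0, "wy": 0, "wz": 0, "grip": 0.0},
    {"tx": 0, "ty": 0.0048, "tz": 0.0053, "wx": 0, "wy": 0, "wz": 0, "grip": 0.0},
    {"tx": 0, "ty": 0.0058, "tz": 0.0042, "wx": 0, "wy": 0, "wz": 0, "grip": 0.0},
    {"tx": 0, "ty": 0.0065, "tz": 0.003, "wx": 0, "wy": 0, "wz": 0, "grip": 0.0}
  ]
}}

```text
time: 6.25
tool_pos: [0.4787, -0.0258, 0.0281]
orientation: [-3.139, 0.003, -2.936]
contact_force: [-1.5, 0.2, 19.2]
grip_width: 0.0155
gripper_force: 60.6
```

Call:
{"api": "arm_command", "payload": {
  "targets": [
    {"tx": 0, "ty": 0.007, "tz": 0.0016, "wx": 0, "wy": 0, "wz": 0, "grip": 0.0},
    {"tx": 0, "ty": 0.0072, "tz": 0.0002, "wx": 0, "wy": 0, "wz": 0, "grip": 0.0}
  ]
}}

```text
time: 6.5
tool_pos: [0.4761, -0.0131, 0.026]
orientation: [-3.138, 0.003, -2.936]
contact_force: [-2.0, -7.3, 11.1]
grip_width: 0.0158
gripper_force: 59.8
```

```bash
cat > st.py <<'E'
from h import *
s=sense();p0=np.array([.47923,-.02858,.09468]);r=R.from_euler('xyz',[np.pi,0,-2.937]).inv();d=r.apply(s['tool_pos']-p0)*1000
print(s['time'],d.round(1),'F',r.apply(s['contact_force']).round(1),s['grip_width'])
E
python3 st.py
```

```text
6.5 [-0.  15.8 68.7] F [  3.4  -6.7 -11.1] 0.015841865208428407
```

Call:
{"api": "arm_command", "payload": {
  "targets": [
    {"tx": 0, "ty": 0.0071, "tz": -0.0018, "wx": 0, "wy": 0, "wz": 0, "grip": 0.0},
    {"tx": 0, "ty": 0.0067, "tz": -0.0028, "wx": 0, "wy": 0, "wz": 0, "grip": 0.0},
    {"tx": 0, "ty": 0.0061, "tz": -0.0039, "wx": 0, "wy": 0, "wz": 0, "grip": 0.0},
    {"tx": 0, "ty": 0.0052, "tz": -0.005, "wx": 0, "wy": 0, "wz": 0, "grip": 0.0},
    {"tx": 0, "ty": 0.0041, "tz": -0.0059, "wx": 0, "wy": 0, "wz": 0, "grip": 0.0}
  ]
}}

```text
time: 7.12
tool_pos: [0.4696, 0.0171, 0.0441]
orientation: [-3.141, 0.001, -2.937]
contact_force: [3.1, -1.9, -6.7]
grip_width: 0.0158
gripper_force: 58.8
```

Call:
{"api": "arm_command", "payload": {
  "targets": [
    {"tx": 0, "ty": 0.0028, "tz": -0.0066, "wx": 0, "wy": 0, "wz": 0, "grip": 0.0},
    {"tx": 0, "ty": 0.0014, "tz": -0.007, "wx": 0, "wy": 0, "wz": 0, "grip": 0.0},
    {"tx": 0, "ty": 0.0, "tz": -0.0072, "wx": 0, "wy": 0, "wz": 0, "grip": 0.0}
  ]
}}

```text
time: 7.5
tool_pos: [0.4685, 0.0219, 0.0653]
orientation: [3.141, 0.001, -2.937]
contact_force: [5.1, 2.0, -7.8]
grip_width: 0.0155
gripper_force: 58.7
```

```bash
python3 st.py
```

```text
7.5 [ 0.3 51.6 29.4] F [-5.4  0.9  7.8] 0.015526250174512412
```

Call:
{"api": "arm_command", "payload": {
  "targets": [
    {"tx": 0, "ty": -0.0014, "tz": -0.007, "wx": 0, "wy": 0, "wz": 0, "grip": 0.0},
    {"tx": 0, "ty": -0.0028, "tz": -0.0066, "wx": 0, "wy": 0, "wz": 0, "grip": 0.0},
    {"tx": 0, "ty": -0.004, "tz": -0.0059, "wx": 0, "wy": 0, "wz": 0, "grip": 0.0},
    {"tx": 0, "ty": -0.0051, "tz": -0.005, "wx": 0, "wy": 0, "wz": 0, "grip": 0.0},
    {"tx": 0, "ty": -0.006, "tz": -0.0039, "wx": 0, "wy": 0, "wz": 0, "grip": 0.0},
    {"tx": 0, "ty": -0.0067, "tz": -0.0026, "wx": 0, "wy": 0, "wz": 0, "grip": 0.0}
  ]
}}

```text
time: 8.25
tool_pos: [0.4736, -0.0026, 0.0968]
orientation: [3.14, 0.002, -2.938]
contact_force: [4.8, 7.8, -2.7]
grip_width: 0.0157
gripper_force: 59.2
```

```bash
python3 st.py
```

```text
8.25 [ 0.2 26.5 -2.1] F [-6.3  6.6  2.7] 0.01566790982538579
```

Call:
{"api": "arm_command", "payload": {
  "targets": [
    {"tx": 0, "ty": -0.0036, "tz": -0.0007, "wx": 0, "wy": 0, "wz": 0, "grip": 0.0},
    {"tx": 0, "ty": -0.0035, "tz": -0.0005, "wx": 0, "wy": 0, "wz": 0, "grip": 0.0}
  ]
}}

```text
time: 8.5
tool_pos: [0.4751, -0.0096, 0.0981]
orientation: [3.14, 0.002, -2.938]
contact_force: [4.2, 7.3, 0.4]
grip_width: 0.0157
gripper_force: 59.7
```

```bash
python3 st.py
```

```text
8.5 [ 0.1 19.4 -3.5] F [-5.6  6.3 -0.4] 0.015713074998994284
```

Call:
{"api": "arm_command", "payload": {
  "targets": [
    {"tx": 0, "ty": -0.0025, "tz": -0.0001, "wx": 0, "wy": 0, "wz": 0, "grip": 0.0},
    {"tx": 0, "ty": -0.0025, "tz": 0.0001, "wx": 0, "wy": 0, "wz": 0, "grip": 0.0}
  ]
}}

```text
time: 8.75
tool_pos: [0.4761, -0.0143, 0.0983]
orientation: [3.14, 0.002, -2.938]
contact_force: [4.1, 10.4, 2.5]
grip_width: 0.0154
gripper_force: 60.0
```

Call:
{"api": "arm_command", "payload": {
  "targets": [
    {"tx": 0, "ty": -0.0025, "tz": 0.0002, "wx": 0, "wy": 0, "wz": 0, "grip": 0.0}
  ]
}}

```text
time: 8.88
tool_pos: [0.4764, -0.0158, 0.0981]
orientation: [3.138, 0.002, -2.939]
contact_force: [4.7, 14.4, 4.0]
grip_width: 0.0155
gripper_force: 60.3
```

```bash
python3 st.py
```

```text
8.875 [ 0.2 13.1 -3.5] F [-7.5 13.2 -4. ] 0.015511866486423737
```

Call:
{"api": "arm_command", "payload": {
  "targets": [
    {"tx": 0, "ty": -0.0008, "tz": 0.0001, "wx": 0, "wy": 0, "wz": 0, "grip": 0.0},
    {"tx": 0, "ty": 0, "tz": 0, "wx": 0, "wy": 0, "wz": 0, "grip": 0.0}
  ]
}}

```text
time: 9.12
tool_pos: [0.4764, -0.016, 0.0981]
orientation: [3.137, 0.002, -2.939]
contact_force: [5.0, 14.8, 5.1]
grip_width: 0.0155
gripper_force: 60.2
```

```bash
python3 st.py
```

```text
9.125 [ 0.2 12.9 -3.5] F [-8.  13.5 -5.1] 0.015509751985568664
```

Call:
{"api": "arm_command", "payload": {
  "targets": [
    {"tx": 0, "ty": 0, "tz": 0, "wx": 0, "wy": 0, "wz": 0, "grip": 0.05},
    {"tx": 0, "ty": 0, "tz": 0, "wx": 0, "wy": 0, "wz": 0, "grip": 0.05},
    {"tx": 0, "ty": 0, "tz": 0, "wx": 0, "wy": 0, "wz": 0, "grip": 0.05},
    {"tx": 0, "ty": 0, "tz": -0.03, "wx": 0, "wy": 0, "wz": 0, "grip": 0.05},
    {"tx": 0, "ty": 0, "tz": -0.05, "wx": 0, "wy": 0, "wz": 0, "grip": 0.05},
    {"tx": 0, "ty": 0, "tz": -0.05, "wx": 0, "wy": 0, "wz": 0, "grip": 0.05},
    {"tx": 0, "ty": 0, "tz": -0.02, "wx": 0, "wy": 0, "wz": 10.5, "grip": 0.05},
    {"tx": 0, "ty": 0, "tz": 0, "wx": 0, "wy": 0, "wz": 10.5, "grip": 0.05}
  ]
}}

```text
time: 10.12
tool_pos: [0.4771, -0.0199, 0.2487]
orientation: [-3.141, 0.004, 2.973]
contact_force: [-0.5, -0.7, -0.1]
grip_width: 0.05
gripper_force: 0.0
```

Call:
{"api": "arm_command", "payload": {
  "targets": [
    {"tx": 0, "ty": 0, "tz": 0, "wx": 0, "wy": 0, "wz": 10, "grip": 0.05},
    {"tx": 0, "ty": 0, "tz": 0, "wx": 0, "wy": 0, "wz": 10, "grip": 0.05},
    {"tx": 0, "ty": 0, "tz": 0, "wx": 0, "wy": 0, "wz": 10, "grip": 0.05},
    {"tx": 0, "ty": 0, "tz": 0, "wx": 0, "wy": 0, "wz": 10, "grip": 0.05},
    {"tx": 0, "ty": 0, "tz": 0, "wx": 0, "wy": 0, "wz": 10, "grip": 0.05},
    {"tx": 0, "ty": 0, "tz": 0, "wx": 0, "wy": 0, "wz": 10, "grip": 0.05},
    {"tx": 0, "ty": 0, "tz": 0, "wx": 0, "wy": 0, "wz": 10, "grip": 0.05},
    {"tx": 0, "ty": 0, "tz": 0, "wx": 0, "wy": 0, "wz": 10, "grip": 0.05}
  ]
}}

```text
time: 11.12
tool_pos: [0.4757, -0.0195, 0.2464]
orientation: [-3.14, -0.0, 1.577]
contact_force: [0.5, -0.5, 0.7]
grip_width: 0.0503
gripper_force: 0.0
```

```bash
python3 - <<'E'
from h import *
print(sense()['tool_pos'],sense()['orientation'],sense()['contact_force'])
go([.48,-.36,.25],np.pi/2)
im=get_image('scene');cv2.imwrite('pics/s2.png',cv2.resize(im[140:300,150:430],None,fx=2.8,fy=2.8,interpolation=cv2.INTER_CUBIC))
for l in ['crank_grip','reset_hole','meter','stylus_grip']:
    print(l,[(np.round(d['centre'],4).tolist(),round(d['score'],2)) for d in tip_of('scene',l)[:2]])
E
```

```text
[ 0.47566087 -0.01953825  0.24637291] [-3.14005975e+00 -2.57014102e-04  1.57700583e+00] [ 0.52408545 -0.54262901  0.71524782]
t 11.12 turn [-0.09 -0.01  0.36] shift [-0.3405  0.0043 -0.0036]
crank_grip [([0.4795, -0.0125, 0.1146], 0.44)]
reset_hole [([0.6712, 0.034, 0.2113], 0.65)]
meter [([0.6739, 0.0294, 0.0987], 0.61), ([0.6708, 0.0373, 0.2089], 0.22)]
stylus_grip [([0.4826, -0.3882, 0.0874], 0.46)]
```

Call:
{"api": "arm_command", "payload": {
  "targets": [
    {"tx": -0.053, "ty": 0, "tz": 0, "wx": 0, "wy": 0, "wz": 0.4, "grip": 0.05},
    {"tx": -0.053, "ty": 0.002, "tz": 0, "wx": 0, "wy": 0, "wz": 0, "grip": 0.05},
    {"tx": -0.053, "ty": 0.002, "tz": 0, "wx": 0, "wy": 0, "wz": 0, "grip": 0.05},
    {"tx": -0.053, "ty": 0, "tz": 0, "wx": 0, "wy": 0, "wz": 0, "grip": 0.05},
    {"tx": -0.053, "ty": 0, "tz": 0, "wx": 0, "wy": 0, "wz": 0, "grip": 0.05},
    {"tx": -0.053, "ty": 0, "tz": 0, "wx": 0, "wy": 0, "wz": 0, "grip": 0.05},
    {"tx": 0, "ty": 0, "tz": 0, "wx": 0, "wy": 0, "wz": 0, "grip": 0.05}
  ]
}}

```text
time: 12.25
tool_pos: [0.4824, -0.3416, 0.2463]
orientation: [3.141, 0.002, 1.574]
contact_force: [-0.5, 0.4, -0.6]
grip_width: 0.05
gripper_force: 0.0
```

```bash
python3 - <<'E'
from h import *
print(sense()['tool_pos'],sense()['orientation'])
C=cam('wrist');cv2.imwrite('pics/w4.png',get_image('wrist'))
for l in ['stylus_grip','stylus_tip','stylus','scriber','burnisher']:
    print(l,[(np.round(d['centre'],4).tolist(),round(d['score'],2)) for d in tip_of('wrist',l)[:2]])
for y in (-.387,-.339): print(proj([[.482,y,.127],[.482,y,.054]],C))
E
```

```text
[ 0.48244219 -0.34162213  0.24634892] [3.14068506e+00 2.00174308e-03 1.57359883e+00]
stylus_grip [([0.4788, -0.3914, 0.0852], 0.59)]
stylus_tip []
stylus []
scriber [([0.4837, -0.3395, 0.013], 0.53)]
burnisher [([0.4852, -0.2904, 0.0126], 0.72)]
[[318.29483938 233.79421429]
 [318.42331705 208.79342127]]
[[318.43274724 183.42323765]
 [318.53749779 167.88175297]]
```

View pics/w4.png

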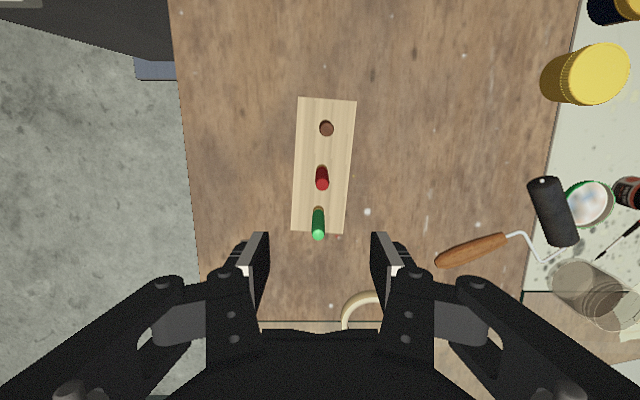

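View pics/s2.png

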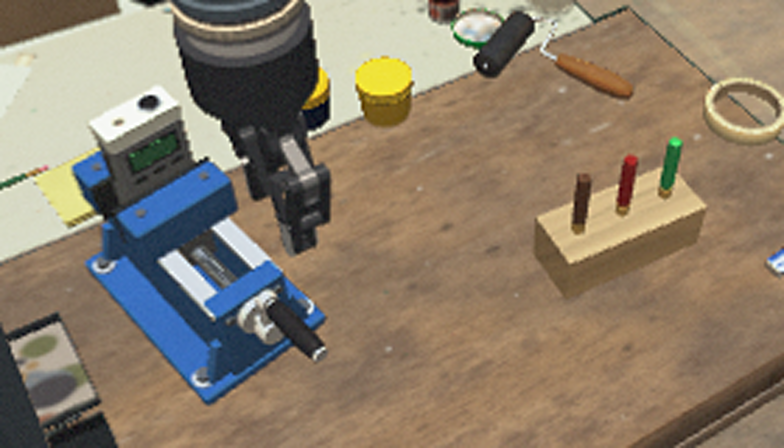

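The wrist view shows the green stylus with its top at about (318,235) and its base at (317,208). The scene crop shows the meter upright and clamped, with the small hole at (118,122) left of the dark window at (150,102).

```bash
python3 - <<'E'
from h import *
C=cam('wrist');im=cv2.imread('pics/w4.png').astype(int)
m=((im[...,1]>im[...,2]+35)&(im[...,1]>im[...,0]+25)).astype(np.uint8);m[:, :290]=0;m[:,345:]=0;m[:190]=0;m[250:]=0
ys,xs=np.nonzero(m);print(xs.min(),xs.max(),ys.min(),ys.max())
for r in range(ys.min(),ys.max()+1,4): print(r,xs[ys==r].min(),xs[ys==r].max())
# fit x,y of vertical cylinder silhouette
from scipy.optimize import minimize
def sil(p):
    a=np.linspace(0,2*np.pi,40)
    P=np.concatenate([np.c_[p[0]+.0065*np.cos(a),p[1]+.0065*np.sin(a),np.full(40,z)] for z in(.06,.127)])
    h=cv2.convexHull(proj(P,C).astype(np.float32)); k=np.zeros((1600,2560),np.uint8); cv2.fillConvexPoly(k,((h+.5)*4).astype(int),1)
    return cv2.resize(k.astype(np.float32),(640,400),interpolation=cv2.INTER_AREA)
f=lambda p:np.abs(sil(p)-m).sum()
b=min(((f((x,y)),x,y) for x in np.arange(.474,.49,.0005) for y in np.arange(-.396,-.382,.0005)));print(b,m.sum())
go([b[1],b[2],.086-.0187],1.5736)
E
```

```text
312 323 210 239
210 316 320
214 313 322
218 313 322
222 312 323
226 312 323
230 312 323
234 312 323
238 314 322
(np.float32(103.875), np.float64(0.481), np.float64(-0.382)) 322
t 12.55 turn [-0.03 -0.04  0.28] shift [-0.0463 -0.0017  0.1793]
```

Call:
{"api": "arm_command", "payload": {
  "targets": [
    {"tx": -0.0455, "ty": -0.0014, "tz": 0.02, "wx": 0, "wy": 0, "wz": 0, "grip": 0.05},
    {"tx": 0, "ty": 0, "tz": 0.05, "wx": 0, "wy": 0, "wz": 0, "grip": 0.05},
    {"tx": 0, "ty": 0, "tz": 0.05, "wx": 0, "wy": 0, "wz": 0, "grip": 0.05},
    {"tx": 0, "ty": 0, "tz": 0.04, "wx": 0, "wy": 0, "wz": 0, "grip": 0.05},
    {"tx": 0, "ty": 0, "tz": 0.019, "wx": 0, "wy": 0, "wz": 0, "grip": 0.05},
    {"tx": 0, "ty": 0, "tz": 0, "wx": 0, "wy": 0, "wz": 0, "grip": 0.025},
    {"tx": 0, "ty": 0, "tz": 0, "wx": 0, "wy": 0, "wz": 0, "grip": 0.01},
    {"tx": 0, "ty": 0, "tz": 0, "wx": 0, "wy": 0, "wz": 0, "grip": 0.0}
  ],
  "force": 50
}}

```text
time: 13.55
tool_pos: [0.4822, -0.3836, 0.0694]
orientation: [3.139, 0.002, 1.577]
contact_force: [0.2, 0.0, 0.9]
grip_width: 0.0116
gripper_force: 48.8
```

Call:
{"api": "arm_command", "payload": {
  "targets": [
    {"tx": 0, "ty": 0, "tz": 0, "wx": 0, "wy": 0, "wz": 0, "grip": 0.0},
    {"tx": 0, "ty": 0, "tz": 0, "wx": 0, "wy": 0, "wz": 0, "grip": 0.0}
  ]
}}

```text
time: 13.8
tool_pos: [0.4822, -0.3836, 0.0694]
orientation: [3.139, 0.002, 1.576]
contact_force: [-0.1, 0.1, 6.7]
grip_width: 0.0119
gripper_force: 49.2
```

Call:
{"api": "arm_command", "payload": {
  "targets": [
    {"tx": 0, "ty": 0, "tz": -0.02, "wx": 0, "wy": 0, "wz": 0, "grip": 0.0},
    {"tx": 0, "ty": 0, "tz": -0.03, "wx": 0, "wy": 0, "wz": 0, "grip": 0.0},
    {"tx": 0, "ty": 0, "tz": -0.05, "wx": 0, "wy": 0, "wz": 0, "grip": 0.0},
    {"tx": 0, "ty": 0, "tz": -0.05, "wx": 0, "wy": 0, "wz": 0, "grip": 0.0},
    {"tx": 0, "ty": 0, "tz": -0.05, "wx": 0, "wy": 0, "wz": 0, "grip": 0.0},
    {"tx": 0, "ty": 0, "tz": -0.03, "wx": 0, "wy": 0, "wz": 0, "grip": 0.0},
    {"tx": 0, "ty": 0, "tz": 0, "wx": 0, "wy": 0, "wz": 0, "grip": 0.0}
  ]
}}

```text
time: 14.68
tool_pos: [0.4825, -0.3839, 0.3009]
orientation: [3.137, 0.005, 1.576]
contact_force: [0.5, -0.5, 0.1]
grip_width: 0.0118
gripper_force: 48.8
```

```bash
python3 - <<'E'
from h import *
s=sense();print(s['tool_pos'],s['orientation'],s['grip_width'],s['contact_force'])
C=cam('wrist');cv2.imwrite('pics/w5.png',get_image('wrist'))
T=lambda p:rot(s).apply(p)+s['tool_pos']
for c in ('wrist','scene','top'):
  if c!='wrist': get_image(c)
  for l in ['stylus_tip','stylus_grip']:
    print(c,l,[(rot(s).inv().apply(d['centre']-s['tool_pos']).round(4).tolist(),round(d['score'],2)) for d in tip_of(c,l)[:2]])
print('nominal tip px',proj([T([0,0,.0553]),T([0,0,.0133])],C))
E
```

```text
[ 0.48248187 -0.38394404  0.30092301] [3.13680734 0.00544991 1.57647661] 0.011781473032906487 [ 0.5392893  -0.49690213  0.07619442]
wrist stylus_tip [([-0.0026, -0.0042, 0.0581], 0.7)]
wrist stylus_grip [([-0.0135, -0.005, -0.0128], 0.7)]
scene stylus_tip [([0.0005, -0.0013, 0.0624], 0.46)]
scene stylus_grip [([-0.0039, -0.0003, -0.0101], 0.36)]
top stylus_tip []
top stylus_grip []
nominal tip px [[318.98770353 209.48421411]
 [318.93023117 233.62024812]]
```

View pics/w5.png

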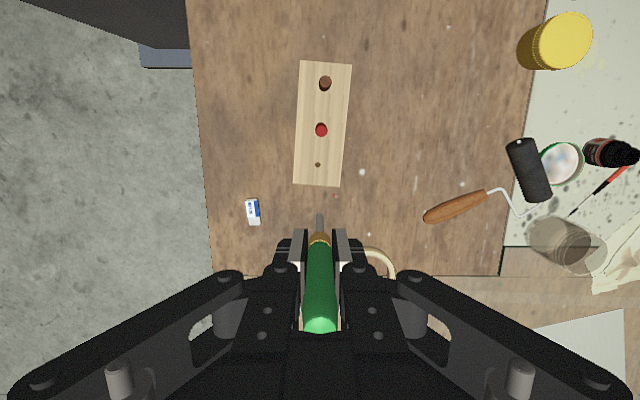

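The wrist view shows the stylus held upright, its point at (319,213) and collar at (319,239). The other tools are still in the block. I carry it over to the meter.

Call:
{"api": "arm_command", "payload": {
  "targets": [
    {"tx": 0.047, "ty": 0.021, "tz": 0, "wx": 0, "wy": 0, "wz": 0, "grip": 0.0},
    {"tx": 0.047, "ty": 0.021, "tz": 0, "wx": 0, "wy": 0, "wz": 0, "grip": 0.0},
    {"tx": 0.047, "ty": 0.021, "tz": 0, "wx": 0, "wy": 0, "wz": 0, "grip": 0.0},
    {"tx": 0.047, "ty": 0.021, "tz": 0, "wx": 0, "wy": 0, "wz": 0, "grip": 0.0},
    {"tx": 0.047, "ty": 0.021, "tz": 0, "wx": 0, "wy": 0, "wz": 0, "grip": 0.0},
    {"tx": 0.047, "ty": 0.021, "tz": 0, "wx": 0, "wy": 0, "wz": 0, "grip": 0.0},
    {"tx": 0.047, "ty": 0.021, "tz": 0, "wx": 0, "wy": 0, "wz": 0, "grip": 0.0},
    {"tx": 0.047, "ty": 0.021, "tz": 0, "wx": 0, "wy": 0, "wz": 0, "grip": 0.0}
  ]
}}

```text
time: 16.12
tool_pos: [0.6478, -0.0043, 0.2972]
orientation: [-3.141, 0.0, 1.576]
contact_force: [0.8, -1.3, -1.3]
grip_width: 0.0114
gripper_force: 48.9
```

Call:
{"api": "arm_command", "payload": {
  "targets": [
    {"tx": 0.047, "ty": 0.02, "tz": 0, "wx": 0, "wy": 0, "wz": 0, "grip": 0.0},
    {"tx": 0, "ty": 0, "tz": 0, "wx": 0, "wy": 0, "wz": 0, "grip": 0.0},
    {"tx": 0, "ty": 0, "tz": 0, "wx": 0, "wy": 0, "wz": 0, "grip": 0.0}
  ]
}}

```text
time: 16.5
tool_pos: [0.6667, 0.0412, 0.297]
orientation: [-3.14, 0.001, 1.577]
contact_force: [0.4, 0.1, -0.1]
grip_width: 0.012
gripper_force: 48.9
```

```bash
python3 - <<'E'
from h import *
s=sense();print(s['tool_pos'],s['orientation'],s['grip_width'],s['contact_force'])
C=cam('wrist');im=get_image('wrist');cv2.imwrite('pics/w6f.png',im)
cv2.imwrite('pics/w6.png',cv2.resize(im[130:280,230:410],None,fx=4,fy=4,interpolation=cv2.INTER_CUBIC))
for c in ('wrist','scene','top'):
  if c!='wrist': get_image(c)
  for l in ['stylus_tip','reset_hole','meter']:
    print(c,l,[(rot(s).inv().apply(d['centre']-s['tool_pos']).round(4).tolist(),np.round(d['centre'],4),round(d['score'],2)) for d in tip_of(c,l)[:2]])
E
```

```text
[0.66667792 0.04117349 0.29697869] [-3.14027276e+00  5.98017290e-04  1.57713680e+00] 0.011987509137302507 [ 0.42949752  0.13526776 -0.1005661 ]
wrist stylus_tip [([-0.0034, -0.0047, 0.0566], array([0.6619, 0.0377, 0.2404]), 0.96)]
wrist reset_hole [([-0.0194, -0.0238, 0.2929], array([0.6426, 0.0214, 0.0041]), 0.72), ([-0.0023, 0.0032, 0.0883], array([0.6698, 0.0388, 0.2087]), 0.56)]
wrist meter [([-0.0151, 0.0068, 0.1986], array([0.6733, 0.026 , 0.0984]), 0.75)]
scene stylus_tip [([-0.0031, 0.0024, 0.055], array([0.669 , 0.0381, 0.242 ]), 0.4)]
scene reset_hole [([-0.0043, 0.0053, 0.0894], array([0.6719, 0.0369, 0.2076]), 0.72), ([-0.0558, -0.1889, 0.2194], array([ 0.4778, -0.016 ,  0.0779]), 0.34)]
scene meter [([-0.0112, 0.0072, 0.1967], array([0.6737, 0.0299, 0.1003]), 0.73)]
top stylus_tip [([-0.0032, -0.0051, 0.056], array([0.6615, 0.0379, 0.241 ]), 0.41), ([-0.0153, 0.0095, 0.1956], array([0.676 , 0.0258, 0.1014]), 0.16)]
top reset_hole [([-0.0019, 0.0033, 0.0849], array([0.6699, 0.0392, 0.2121]), 0.74)]
top meter [([-0.0161, 0.0123, 0.1996], array([0.6788, 0.025 , 0.0974]), 0.92)]
```

View pics/w6.png

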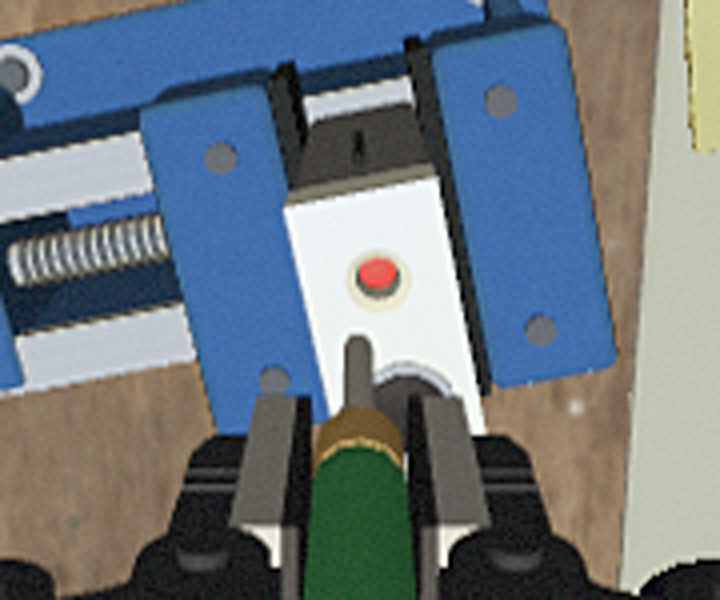

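The wrist crop shows the hole with its red button at (379,280), which is full-frame (324.8,200). The stylus point is at (358,337), full-frame (319.5,214.2). So the tip needs a small shift to +tool y before it goes down.

```bash
python3 - <<'E'
from h import *
s=sense();C=cam('wrist');inv=lambda P:(rot(s).inv().apply(P-s['tool_pos'])*1000).round(1)
im=cv2.imread('pics/w6f.png').astype(int)
print('hole',inv(ray([[324.75,200]],.210,C)),ray([[324.75,200]],.210,C))
print('tip',inv(ray([[319.5,217.7]],s['tool_pos'][2]-.055,C)))
m=(im[...,2]>im[...,1]+70)&(im[...,2]>170);m[:190]=0;m[215:]=0;m[:,:310]=0;m[:,340:]=0
ys,xs=np.nonzero(m);print('red',xs.mean(),ys.mean())
E
```

```text
hole [[-2.9  4.5 87.7]] [[0.67155982 0.03814641 0.21      ]]
tip [[-5.9  0.3 55. ]]
red 324.0 197.75
```

```bash
python3 - <<'E'
from h import *
s=sense();C=cam('wrist')
im=cv2.imread('pics/w6f.png');print(im[205:250:1,318:322].mean(1).round().astype(int).tolist())
a=np.linspace(0,2*np.pi,60)
def toW(P): return rot(s).apply(P)+s['tool_pos']
u=np.random.default_rng(0).normal(size=(3000,3));u/=np.linalg.norm(u,axis=1)[:,None]
for zt in (.0555,.0574,.059):
  for x in (-.0025,-.004,-.0055):
    e=proj(toW(np.array([x,0,zt-.0025])+.0025*u),C)
    c=proj(toW(np.c_[x+.0065*np.cos(a),.0065*np.sin(a),np.full(60,zt-.042)]),C)
    t=proj(toW(np.c_[x+.0065*np.cos(a),.0065*np.sin(a),np.full(60,zt-.115)]),C)
    print(zt,x,'tip row',e[:,1].min().round(1),'collar',c[:,1].min().round(1),np.ptp(c[:,0]).round(1),'top',t[:,1].min().round(1),t[:,1].max().round(1),t[:,1].max())
E
```

```text
[[209, 230, 233], [217, 233, 234], [235, 240, 237], [241, 243, 238], [240, 243, 238], [240, 243, 238], [241, 244, 239], [249, 252, 246], [202, 206, 200], [87, 98, 102], [78, 88, 94], [83, 92, 98], [85, 95, 99], [86, 96, 101], [88, 97, 102], [86, 96, 102], [87, 97, 102], [88, 98, 102], [87, 98, 102], [90, 97, 102], [88, 97, 102], [87, 97, 102], [89, 98, 102], [90, 98, 103], [91, 99, 104], [94, 101, 104], [72, 94, 109], [50, 87, 110], [48, 87, 112], [50, 86, 113], [48, 86, 111], [47, 87, 111], [50, 88, 112], [44, 82, 106], [63, 111, 141], [88, 145, 163], [65, 111, 109], [35, 66, 16], [41, 78, 30], [48, 84, 39], [48, 86, 42], [46, 84, 38], [48, 84, 40], [44, 80, 35], [46, 83, 39]]
0.0555 -0.0025 tip row 210.4 collar 226.7 23.4 top 311.8 345.7 345.6766932378098
0.0555 -0.004 tip row 212.5 collar 229.3 23.3 top 315.8 349.4 349.4486337068603
0.0555 -0.0055 tip row 214.5 collar 231.8 23.3 top 319.8 353.2 353.1918336702863
0.0574 -0.0025 tip row 209.5 collar 225.5 23.1 top 308.0 341.5 341.4514253695032
0.0574 -0.004 tip row 211.6 collar 228.0 23.1 top 312.0 345.2 345.17203508838054
0.0574 -0.0055 tip row 213.6 collar 230.5 23.0 top 315.9 348.9 348.86478090003135
0.059 -0.0025 tip row 208.8 collar 224.4 22.9 top 305.0 338.0 338.0087828206569
0.059 -0.004 tip row 210.8 collar 226.9 22.9 top 308.9 341.7 341.68715186301154
0.059 -0.0055 tip row 212.9 collar 229.4 22.8 top 312.8 345.3 345.33836484622805
```

Call:
{"api": "arm_command", "payload": {
  "targets": [
    {"tx": 0.0024, "ty": 0.0042, "tz": 0.0, "wx": 0, "wy": 0, "wz": 0, "grip": 0.0},
    {"tx": 0, "ty": 0, "tz": 0.012, "wx": 0, "wy": 0, "wz": 0, "grip": 0.0},
    {"tx": 0, "ty": 0, "tz": 0.011, "wx": 0, "wy": 0, "wz": 0, "grip": 0.0},
    {"tx": 0, "ty": 0, "tz": 0, "wx": 0, "wy": 0, "wz": 0, "grip": 0.0}
  ]
}}

```text
time: 17.6
tool_pos: [0.6701, 0.0438, 0.2724]
orientation: [-3.137, -0.0, 1.577]
contact_force: [0.2, 0.3, -0.0]
grip_width: 0.0118
gripper_force: 48.9
```

```bash
python3 - <<'E'
from h import *
s=sense();print(s['tool_pos'],s['orientation'],s['grip_width'],s['contact_force'])
im=get_image('wrist');cv2.imwrite('pics/w7f.png',im)
cv2.imwrite('pics/w7.png',cv2.resize(im[180:255,275:365],None,fx=8,fy=8,interpolation=cv2.INTER_CUBIC))
C=cam('wrist')
# expected px of hole mouth centre (13 mm ring) if under the tip
z=s['tool_pos'][2]-.210
toW=lambda P: rot(s).apply(P)+s['tool_pos']
P=proj(toW(np.array([[-.0053,.0003,z],[-.0053,.0003,z+.008],[-.0053+.0065,.0003,z],[-.0053,.0003-.0065,z],[-.0053,.0003+.0065,z]])),C);print(P,(P-[275,180])*8)
E
```

```text
[0.67005873 0.04382259 0.27244215] [-3.13744513e+00 -4.13367336e-04  1.57653639e+00] 0.011832172144735845 [ 0.22288283  0.31725389 -0.00446912]
[[318.44025965 212.84015227]
 [318.44730321 209.29208147]
 [318.43902594 204.16235397]
 [309.34703359 212.8413661 ]
 [327.53210669 212.83911019]] [[347.5220772  262.72121817]
 [347.57842566 234.33665177]
 [347.51220754 193.2988318 ]
 [274.7762687  262.73092882]
 [420.25685355 262.71288155]]
```

View pics/w7.png

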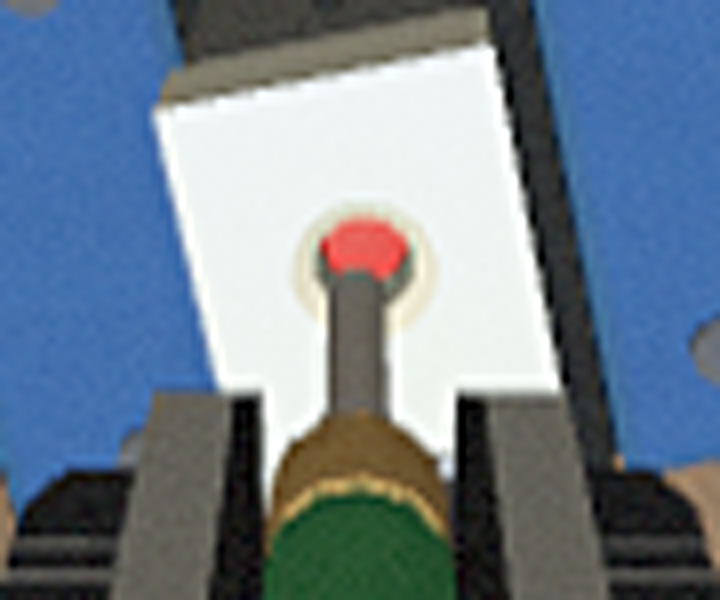

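The shank point at (355,272) sits just left of the ring's centre, about (365,269), so the tip needs roughly +0.9 mm along tool y. Then down.

Call:
{"api": "arm_command", "payload": {
  "targets": [
    {"tx": -0.0003, "ty": 0.0009, "tz": 0.0, "wx": 0, "wy": 0, "wz": 0, "grip": 0.0},
    {"tx": 0, "ty": 0, "tz": 0.004, "wx": 0, "wy": 0, "wz": 0, "grip": 0.0},
    {"tx": 0, "ty": 0, "tz": 0.004, "wx": 0, "wy": 0, "wz": 0, "grip": 0.0},
    {"tx": 0, "ty": 0, "tz": 0, "wx": 0, "wy": 0, "wz": 0, "grip": 0.0}
  ]
}}

```text
time: 18.15
tool_pos: [0.6718, 0.0434, 0.266]
orientation: [-3.14, -0.0, 1.576]
contact_force: [0.2, -0.4, -0.1]
grip_width: 0.0117
gripper_force: 48.9
```

Call:
{"api": "arm_command", "payload": {
  "targets": [
    {"tx": 0, "ty": 0, "tz": 0.003, "wx": 0, "wy": 0, "wz": 0, "grip": 0.0},
    {"tx": 0, "ty": 0, "tz": 0, "wx": 0, "wy": 0, "wz": 0, "grip": 0.0}
  ]
}}

```text
time: 18.4
tool_pos: [0.672, 0.0434, 0.2633]
orientation: [-3.141, -0.0, 1.576]
contact_force: [1.0, -0.6, -0.3]
grip_width: 0.0119
gripper_force: 48.9
```

Call:
{"api": "arm_command", "payload": {
  "targets": [
    {"tx": 0, "ty": 0, "tz": 0.002, "wx": 0, "wy": 0, "wz": 0, "grip": 0.0},
    {"tx": 0, "ty": 0, "tz": 0, "wx": 0, "wy": 0, "wz": 0, "grip": 0.0}
  ]
}}

```text
time: 18.65
tool_pos: [0.672, 0.0434, 0.2614]
orientation: [-3.141, -0.0, 1.576]
contact_force: [0.4, -0.7, -0.4]
grip_width: 0.0117
gripper_force: 48.9
```

Call:
{"api": "arm_command", "payload": {
  "targets": [
    {"tx": 0, "ty": 0, "tz": 0.001, "wx": 0, "wy": 0, "wz": 0, "grip": 0.0},
    {"tx": 0, "ty": 0, "tz": 0.001, "wx": 0, "wy": 0, "wz": 0, "grip": 0.0}
  ]
}}

```text
time: 18.9
tool_pos: [0.6721, 0.0434, 0.2596]
orientation: [3.142, 0.0, 1.577]
contact_force: [-0.3, -0.2, 0.8]
grip_width: 0.012
gripper_force: 48.9
```

Call:
{"api": "arm_command", "payload": {
  "targets": [
    {"tx": 0, "ty": 0, "tz": 0.001, "wx": 0, "wy": 0, "wz": 0, "grip": 0.0},
    {"tx": 0, "ty": 0, "tz": 0, "wx": 0, "wy": 0, "wz": 0, "grip": 0.0}
  ]
}}

```text
time: 19.15
tool_pos: [0.6722, 0.0434, 0.259]
orientation: [3.141, 0.0, 1.577]
contact_force: [-1.0, 0.2, 1.3]
grip_width: 0.012
gripper_force: 49.1
```

Call:
{"api": "arm_command", "payload": {
  "targets": [
    {"tx": 0, "ty": 0, "tz": 0.001, "wx": 0, "wy": 0, "wz": 0, "grip": 0.0},
    {"tx": 0, "ty": 0, "tz": 0, "wx": 0, "wy": 0, "wz": 0, "grip": 0.0}
  ]
}}

```text
time: 19.4
tool_pos: [0.6722, 0.0434, 0.258]
orientation: [3.141, 0.0, 1.577]
contact_force: [-0.2, 0.3, 3.0]
grip_width: 0.012
gripper_force: 49.2
```

Call:
{"api": "arm_command", "payload": {
  "targets": [
    {"tx": 0, "ty": 0, "tz": 0.001, "wx": 0, "wy": 0, "wz": 0, "grip": 0.0},
    {"tx": 0, "ty": 0, "tz": 0, "wx": 0, "wy": 0, "wz": 0, "grip": 0.0}
  ]
}}

```text
time: 19.65
tool_pos: [0.6722, 0.0434, 0.2568]
orientation: [3.141, 0.0, 1.577]
contact_force: [-0.7, -0.3, 4.5]
grip_width: 0.0121
gripper_force: 49.3
```

Call:
{"api": "arm_command", "payload": {
  "targets": [
    {"tx": 0, "ty": 0, "tz": 0.001, "wx": 0, "wy": 0, "wz": 0, "grip": 0.0},
    {"tx": 0, "ty": 0, "tz": 0, "wx": 0, "wy": 0, "wz": 0, "grip": 0.0}
  ]
}}

```text
time: 19.9
tool_pos: [0.6723, 0.0434, 0.2557]
orientation: [3.141, 0.0, 1.577]
contact_force: [-0.6, 0.3, 3.5]
grip_width: 0.0117
gripper_force: 49.3
```

Call:
{"api": "arm_command", "payload": {
  "targets": [
    {"tx": 0, "ty": 0, "tz": 0.0005, "wx": 0, "wy": 0, "wz": 0, "grip": 0.0},
    {"tx": 0, "ty": 0, "tz": 0, "wx": 0, "wy": 0, "wz": 0, "grip": 0.0}
  ]
}}

```text
time: 20.15
tool_pos: [0.6722, 0.0434, 0.2552]
orientation: [3.141, 0.0, 1.577]
contact_force: [-0.4, -0.2, 3.7]
grip_width: 0.0121
gripper_force: 49.3
```

Call:
{"api": "arm_command", "payload": {
  "targets": [
    {"tx": 0, "ty": 0, "tz": 0.0005, "wx": 0, "wy": 0, "wz": 0, "grip": 0.0},
    {"tx": 0, "ty": 0, "tz": 0, "wx": 0, "wy": 0, "wz": 0, "grip": 0.0}
  ]
}}

```text
time: 20.4
tool_pos: [0.6722, 0.0434, 0.2548]
orientation: [3.141, 0.0, 1.577]
contact_force: [-0.6, -0.5, 4.4]
grip_width: 0.0118
gripper_force: 49.4
```

Call:
{"api": "arm_command", "payload": {
  "targets": [
    {"tx": 0, "ty": 0, "tz": 0.0004, "wx": 0, "wy": 0, "wz": 0, "grip": 0.0},
    {"tx": 0, "ty": 0, "tz": 0, "wx": 0, "wy": 0, "wz": 0, "grip": 0.0}
  ]
}}

```text
time: 20.65
tool_pos: [0.6722, 0.0434, 0.2547]
orientation: [3.141, 0.0, 1.577]
contact_force: [-0.7, -0.2, 5.5]
grip_width: 0.0114
gripper_force: 49.6
```

```bash
python3 - <<'E'
from h import *
F=[];Z=[]
for i in range(8):
    s=sense();F.append(s['contact_force'][2]);Z.append(s['tool_pos'][2]);get_image('wrist')
print(np.mean(F),np.std(F),np.mean(Z),s['time'])
E
```

```text
6.098384908392369 0.5632845054338322 0.2546749161443782 21.0
```

Call:
{"api": "arm_command", "payload": {
  "targets": [
    {"tx": 0, "ty": 0, "tz": 0.0001, "wx": 0, "wy": 0, "wz": 0, "grip": 0.0},
    {"tx": 0, "ty": 0, "tz": 0, "wx": 0, "wy": 0, "wz": 0, "grip": 0.0}
  ]
}}

```text
time: 21.3
tool_pos: [0.6723, 0.0434, 0.2547]
orientation: [3.141, 0.0, 1.576]
contact_force: [-0.7, 0.6, 7.3]
grip_width: 0.0123
gripper_force: 49.6
```

```bash
python3 - <<'E'
from h import *
F=[];Z=[]
for i in range(8):
    s=sense();F.append(s['contact_force'][2]);Z.append(s['tool_pos'][2]);im=get_image('wrist')
print(np.mean(F),F[0],F[-1],np.mean(Z),s['time'])
cv2.imwrite('pics/w8.png',cv2.resize(im[160:260,260:380],None,fx=6,fy=6,interpolation=cv2.INTER_CUBIC))
E
```

```text
6.44428200595325 7.2666037811752435 6.299489466067928 0.2546656304235212 21.65
```

View pics/w8.png

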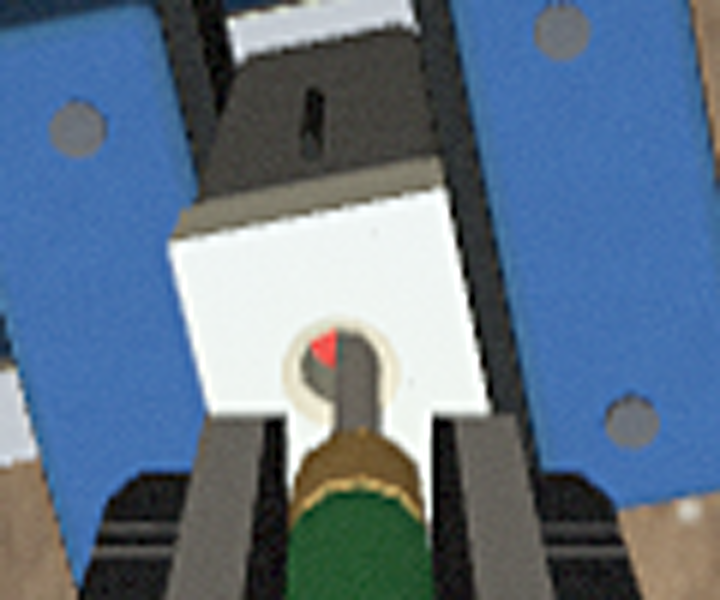

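The stylus stands in the hole at (355,370) with the red button pushed down beside it. The last push raised the force with no further travel, so the button is at its stop under about 6.4 N.

```bash
python3 -c "from plant import *; print(finish_job())"
```

```text
the job is handed in; nothing more can be done
None
```

I clamped the meter in the vise (about 13.5 N at the crank handle) and handed the job in with the stylus in the gripper holding the reset button at its stop with about 6.4 N; the clock stood at about 21.7 s of the 61 s allowed.

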